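# Find the rocking corner of the jig plate and press its cam shim flat

## Robot

A 6-joint arm with a two-finger parallel gripper is mounted at the origin on the work surface. World frame = base frame: x ahead of the robot, y to its left, z up, the work surface at z = 0. Lengths are in mm, angles in rad, forces in N, time in s.
With the tool pointing down it reaches from about 275 to 1000 mm from the base axis. Payload 8.4 kg.
Tool frame: the origin (TCP) lies at the centre of the arm's flange, where the gripper is bolted on; the fingertips stand 173 mm ahead of it and the grasp point (between the pads) lies 155 mm ahead of it (tcp_to_tips is the distance from the TCP to the fingertips, in mm); z points along the fingers, x is the direction in which the jaws open and shut, and the axes are right-handed (so a half turn about z gives the same grasp; the last joint's range is limited). The gripper opens to 85 mm and grips with 20 to 120 N. Pads are 22 mm wide; open, the fingers measure 114 mm over their backs; the gripper's body (76 mm by 85 mm) begins 54 mm behind the grasp point. The pads swing forward as they close: fully open they stand 13 mm farther back than shut.
Start: joints at [1.214, 0.353, 1.633, -0, 1.155, -0.002], TCP at [217.126, 586.077, 404.681] pointing down, gripper open.
Joint ranges: [-2.63, 2.63], [-0.92, 2.1], [0.06, 2.66], [-1.3, 4.44], [0, 2.69], [-3.02, 3.02]. Speed limits (rad/s): [2.22, 2.22, 2.79, 3.14, 3.14, 3.14].

## Interface

Orientations are given as [roll, pitch, yaw] about the fixed x, y, z axes, in that order (R = Rz(yaw) Ry(pitch) Rx(roll)).
In Python, from rig import sense, grab_frame, camera_info, sign_off, tcp_to_tips gives the robot as it stands.
- The arm moves only by the shell command python3 -m creep 'ROWS' [FORCE]. ROWS is text: rows parted by semicolons, each of 5 numbers parted by spaces: the opening in per cent of the stroke, from 0 (shut) to 100 (fully open), then the shift along the tool's x, y, z in cm, then the turn about the tool's z in degrees. In form: fingers tx ty tz roll; .... A call has 1 to 20 rows; each row is the pose to reach, as a shift and turn from the pose measured when the call began, along the tool's axes at that moment; what a row does not reach only later rows make up. A row lasts 1/10 s, in which the tool goes at most 50 mm and 8.59 degrees, less where a joint would pass 70% of its speed; a pose out of reach is approached as far as the arm can. A call with a gripper value outside its range is refused whole. The fingers move at their own pace and stop on an object; FORCE is the grip in N (left out, the last holds). Time passes only in rows, so rows that repeat a pose let the fingers close. It gives the time, the measured TCP pose, the force and the opening at its end, in the units of the state.
- sense(): the state, without advancing time (a new reading comes with each control period).
- grab_frame(name): name is "scene" or "top"; returns (picture, depth): 400x640x3 uint8, blue, green, red; 400x640 float32, mm along the optical axis (not along the pixel's ray), 0 where there is no reading.
- camera_info(name): a dict with "vertical_fov" (degrees; the focal length in pixels is half the picture's height over the tangent of half this angle, whatever the lens; pixels are square), "cx", "cy" (the principal point, pixels), "D" ([k1, k2, p1, p2, k3] as OpenCV has them; the pictures are not rectified), "world_to_cam" (4x4, takes a point from world to camera coordinates). Camera axes: x right, y down, z forward; pixel columns grow to the right and rows downward; lengths in mm; the calibration is good to about 2 mm. A picture is of the moment at which its call begins. camera_info takes no time and is no camera call.
- sign_off(): hands the job in, once; it reports no verdict.
The state is a dict: "clock": time; "qpos": joint angles; "qvel": joint speeds; "joint_efforts": joint torques, N m; "eef_pos": TCP position; "tcp_rot": TCP orientation; "contact_force": force on the tool from outside, world axes, zero at the start; "wrist_torque": the same for the moment, N m; "opening": opening from 0.0 (shut) to 1.0 (fully open).
Only numpy, scipy, OpenCV 4.12 (cv2) and the standard library are available. Lean on these libraries where they do the work, as an engineer would, in place of code of your own. Each camera call takes 0.05 s, during which the arm holds its last target.

## Task

The jig plate carrying the circuit board rocks on one corner: press down on its corners with a fingertip until you find the one that gives, then press that corner's cam-shim lever down flat and press the same corner once more to check that it is now firm. Leave the other three levers up, do not lift the plate, and leave the tools and parts lying around where they are.

Things in the scene. Friction and masses are not known exactly. Their poses are not given: they have to be found in the camera images.
- plate: Loose grey aluminium jig plate 120 (x) by 178 (y) by 8 mm, lying level on four feet between six short pins; top 47 mm above the bench. Origin: centre of its underside; x away from the robot, y left, z up; its yaw is the fixture's. A green circuit board covers its middle (within 48 mm of the centre in x and y, parts up to 20 mm above the plate's top); the corners are bare.
- base: Fixed dark steel fixture base, 150 by 296 mm, under the plate, on a 3 mm mat. Origin: centre of its underside, 3 mm above the bench; axes as the plate.
- corner_nl (a point): Place to press on the plate's top at its near left corner (-45 mm x, +68 mm y of its centre). All corners look alike at rest; three are firm, one (not told) rocks: from about 3 N it sinks, to about 4 mm at 6 N, where it stops; let go, it springs back.
- shim_nl (a joint): Angle of the steel cam-shim lever at the near left corner, rad: 0 to 0.12 at the start (raised, sloping up and outward at about 45 degrees), 0.8 pressed flat (level, at its stop). About 3 to 6 N on the end moves it; it stays where left. Flat, its cam stands under the plate's corner and carries it.
- lever_nl (a point): Centre of the upper face of the near left lever's finger pad (24 mm wide, 22 mm long). Hinge: along the plate's x, at -45 mm x, +84 mm y of the plate, 19 mm above the bench; lever points to +y, pad centre 45 mm and end 56 mm from the hinge, 4 mm thick. Raised, its end is about 60 mm above the bench and 39 mm out from the hinge; flat, its upper face is 21 mm above the bench.
- corner_nr (a point): Place to press on the plate's top at its near right corner (-45 mm x, -68 mm y of its centre). All corners look alike at rest; three are firm, one (not told) rocks: from about 3 N it sinks, to about 4 mm at 6 N, where it stops; let go, it springs back.
- shim_nr (a joint): Angle of the steel cam-shim lever at the near right corner, rad: 0 to 0.12 at the start (raised, sloping up and outward at about 45 degrees), 0.8 pressed flat (level, at its stop). About 3 to 6 N on the end moves it; it stays where left. Flat, its cam stands under the plate's corner and carries it.
- lever_nr (a point): Centre of the upper face of the near right lever's finger pad (24 mm wide, 22 mm long). Hinge: along the plate's x, at -45 mm x, -84 mm y of the plate, 19 mm above the bench; lever points to -y, pad centre 45 mm and end 56 mm from the hinge, 4 mm thick. Raised, its end is about 60 mm above the bench and 39 mm out from the hinge; flat, its upper face is 21 mm above the bench.
- corner_fl (a point): Place to press on the plate's top at its far left corner (+45 mm x, +68 mm y of its centre). All corners look alike at rest; three are firm, one (not told) rocks: from about 3 N it sinks, to about 4 mm at 6 N, where it stops; let go, it springs back.
- shim_fl (a joint): Angle of the steel cam-shim lever at the far left corner, rad: 0 to 0.12 at the start (raised, sloping up and outward at about 45 degrees), 0.8 pressed flat (level, at its stop). About 3 to 6 N on the end moves it; it stays where left. Flat, its cam stands under the plate's corner and carries it.
- lever_fl (a point): Centre of the upper face of the far left lever's finger pad (24 mm wide, 22 mm long). Hinge: along the plate's x, at +45 mm x, +84 mm y of the plate, 19 mm above the bench; lever points to +y, pad centre 45 mm and end 56 mm from the hinge, 4 mm thick. Raised, its end is about 60 mm above the bench and 39 mm out from the hinge; flat, its upper face is 21 mm above the bench.
- corner_fr (a point): Place to press on the plate's top at its far right corner (+45 mm x, -68 mm y of its centre). All corners look alike at rest; three are firm, one (not told) rocks: from about 3 N it sinks, to about 4 mm at 6 N, where it stops; let go, it springs back.
- shim_fr (a joint): Angle of the steel cam-shim lever at the far right corner, rad: 0 to 0.12 at the start (raised, sloping up and outward at about 45 degrees), 0.8 pressed flat (level, at its stop). About 3 to 6 N on the end moves it; it stays where left. Flat, its cam stands under the plate's corner and carries it.
- lever_fr (a point): Centre of the upper face of the far right lever's finger pad (24 mm wide, 22 mm long). Hinge: along the plate's x, at +45 mm x, -84 mm y of the plate, 19 mm above the bench; lever points to -y, pad centre 45 mm and end 56 mm from the hinge, 4 mm thick. Raised, its end is about 60 mm above the bench and 39 mm out from the hinge; flat, its upper face is 21 mm above the bench.
- driver: Bystander: screwdriver, 170 mm long, lying on the mat beyond the fixture. Leave alone.
- reel: Bystander: solder-wire reel, 58 mm across, 39 mm high, standing to the left of the fixture. Leave alone.
- fluxjar: Bystander: small amber jar with a black cap, 48 mm across, 45 mm high, standing to the right of the fixture. Leave alone.
- module: Bystander: small circuit module, 34 by 50 by 9 mm, lying in front of the fixture. Leave alone.
Things that resemble listed ones, but are neither listed nor needed, are in the scene too. Of the things that look like the plate, the largest one is meant.

How it is judged (in metres and radians):
On the way, in this order (a step that is already met when the one before it is completed fails the run):
1. the rocking corner is pressed and sinks by 1.5 mm or more, all levers still up (rocking_pad_c0 is the hidden foot under it) (contact force between the fingers and plate above 1.5 N and ((horizontal distance between corner_nl and rocking_pad_c0 below 0.03 m and height (world z) of corner_nl below 0.0455 m) or (horizontal distance between corner_nr and rocking_pad_c0 below 0.03 m and height (world z) of corner_nr below 0.0455 m) or (horizontal distance between corner_fl and rocking_pad_c0 below 0.03 m and height (world z) of corner_fl below 0.0455 m) or (horizontal distance between corner_fr and rocking_pad_c0 below 0.03 m and height (world z) of corner_fr below 0.0455 m)) and value of joint each of shim_nl, shim_nr, shim_fl, shim_fr below 0.3 rad), for 0.1 s.
2. the cam-shim lever of the rocking corner is pressed flat (((horizontal distance between corner_nl and rocking_pad_c0 below 0.03 m and value of joint shim_nl above 0.74 rad) or (horizontal distance between corner_nr and rocking_pad_c0 below 0.03 m and value of joint shim_nr above 0.74 rad) or (horizontal distance between corner_fl and rocking_pad_c0 below 0.03 m and value of joint shim_fl above 0.74 rad) or (horizontal distance between corner_fr and rocking_pad_c0 below 0.03 m and value of joint shim_fr above 0.74 rad))), for 0.1 s.
3. that corner is pressed again (fingers within 40 mm of it, 3 N or more) and does not sink (contact force between the fingers and plate above 3 N and ((horizontal distance between corner_nl and rocking_pad_c0 below 0.03 m and value of joint shim_nl above 0.74 rad and horizontal distance between the grasp point and corner_nl below 0.04 m and height (world z) of corner_nl above 0.0455 m) or (horizontal distance between corner_nr and rocking_pad_c0 below 0.03 m and value of joint shim_nr above 0.74 rad and horizontal distance between the grasp point and corner_nr below 0.04 m and height (world z) of corner_nr above 0.0455 m) or (horizontal distance between corner_fl and rocking_pad_c0 below 0.03 m and value of joint shim_fl above 0.74 rad and horizontal distance between the grasp point and corner_fl below 0.04 m and height (world z) of corner_fl above 0.0455 m) or (horizontal distance between corner_fr and rocking_pad_c0 below 0.03 m and value of joint shim_fr above 0.74 rad and horizontal distance between the grasp point and corner_fr below 0.04 m and height (world z) of corner_fr above 0.0455 m))), for 0.1 s.
At the end, for the whole second after the job is handed in: The lever at the corner that rocked is flat (0.74 rad or more), the other three are still up (below 0.3 rad), and the plate lies level (within 0.012 rad) and at rest in its place on the fixture (((horizontal distance between corner_nl and rocking_pad_c0 below 0.03 m and value of joint shim_nl above 0.74 rad and value of joint each of shim_nr, shim_fl, shim_fr below 0.3 rad and height (world z) of corner_nl above 0.0455 m) or (horizontal distance between corner_nr and rocking_pad_c0 below 0.03 m and value of joint shim_nr above 0.74 rad and value of joint each of shim_nl, shim_fl, shim_fr below 0.3 rad and height (world z) of corner_nr above 0.0455 m) or (horizontal distance between corner_fl and rocking_pad_c0 below 0.03 m and value of joint shim_fl above 0.74 rad and value of joint each of shim_nl, shim_nr, shim_fr below 0.3 rad and height (world z) of corner_fl above 0.0455 m) or (horizontal distance between corner_fr and rocking_pad_c0 below 0.03 m and value of joint shim_fr above 0.74 rad and value of joint each of shim_nl, shim_nr, shim_fl below 0.3 rad and height (world z) of corner_fr above 0.0455 m)) and angle between plate's own z axis and vertical below 0.012 rad and linear speed of plate below 0.02 m/s and height (world z) of plate below 0.042 m and horizontal distance between plate and base below 0.006 m); the robot touches nothing.
It fails at once if a lever at a corner that does not rock is pressed down (past 0.3 rad) ((not (horizontal distance between corner_nl and rocking_pad_c0 below 0.03 m) and value of joint shim_nl above 0.3 rad) or (not (horizontal distance between corner_nr and rocking_pad_c0 below 0.03 m) and value of joint shim_nr above 0.3 rad) or (not (horizontal distance between corner_fl and rocking_pad_c0 below 0.03 m) and value of joint shim_fl above 0.3 rad) or (not (horizontal distance between corner_fr and rocking_pad_c0 below 0.03 m) and value of joint shim_fr above 0.3 rad)).
It fails at once if the plate is lifted (its middle 6 mm or more above where it lay) (height (world z) of plate above 0.045 m).
It fails at once if a bystander is moved by more than 25 mm (distance of any of driver, reel, fluxjar, module from where it was at the start of the episode above 0.025 m).
It also fails if it takes over 72 s, if anything falls off the work surface, if the arm or the gripper's body presses on something with over 40 N, if the wrist force passes 120 N, or if a joint passes its speed limit or range.

## Working session

There is one attempt and no reset: what is moved stays moved. The work goes in short steps, Python scripts to look and compute and a shell command to move; the robot and the scene stay as the last step left them, time stands still between calls to the robot, and variables do not carry over. Pictures are saved under pics/ and viewed, and the job is handed in when it is done.

```bash
mkdir -p pics; ls
python3 - <<'E'
from rig import *
import cv2
print(sense(), tcp_to_tips)
for n in ("scene","top"):
    p,d=grab_frame(n); cv2.imwrite(f"pics/{n}0.png",p); print(camera_info(n))
E
```

```text
pics
{'clock': 0.0, 'qpos': array([ 1.21357056e+00,  3.53651969e-01,  1.63417730e+00, -2.72756896e-05,
        1.15522951e+00, -2.39081757e-03]), 'qvel': array([-0.00026756, -0.00026353,  0.0004636 , -0.00029496,  0.00138876,
       -0.00081677]), 'joint_efforts': array([ 1.15194067e-03, -6.05257344e+01, -3.42079318e+01,  4.61335708e-05,
        9.03951412e-03,  1.27703970e-05]), 'eef_pos': array([217.05558567, 585.82364906, 403.94065865]), 'tcp_rot': array([3.14157122e+00, 1.46618346e-03, 1.21597239e+00]), 'contact_force': array([-0.15665557, -0.62951143,  0.3751929 ]), 'wrist_torque': array([-0.05403234,  0.00848236,  0.00126837]), 'opening': 1.0012341112253864} 173.4
{'vertical_fov': 54.06427452768897, 'cx': 320.78771217234, 'cy': 194.51959267174544, 'D': array([0.00962981, 0.        , 0.        , 0.        , 0.        ]), 'world_to_cam': array([[-8.81796738e-01,  4.71280752e-01,  1.81374248e-02,
         5.20007948e+02],
       [ 3.48554546e-01,  6.77110390e-01, -6.48098179e-01,
        -1.85938652e+02],
       [-3.17717235e-01, -5.65168978e-01, -7.61340781e-01,
         1.20642094e+03],
       [ 0.00000000e+00,  0.00000000e+00,  0.00000000e+00,
         1.00000000e+00]])}
{'vertical_fov': 48.776194160180374, 'cx': 324.6046306754275, 'cy': 195.52928387315652, 'D': array([-0.10483776,  0.        ,  0.        ,  0.        ,  0.        ]), 'world_to_cam': array([[ 1.91666435e-02, -9.99634343e-01, -1.90740516e-02,
         2.44974316e+01],
       [-9.97569330e-01, -1.78417893e-02, -6.73580220e-02,
         5.96188621e+02],
       [ 6.69930769e-02,  2.03187161e-02, -9.97546529e-01,
         9.32115626e+02],
       [ 0.00000000e+00,  0.00000000e+00,  0.00000000e+00,
         1.00000000e+00]])}
```

View pics/scene0.png

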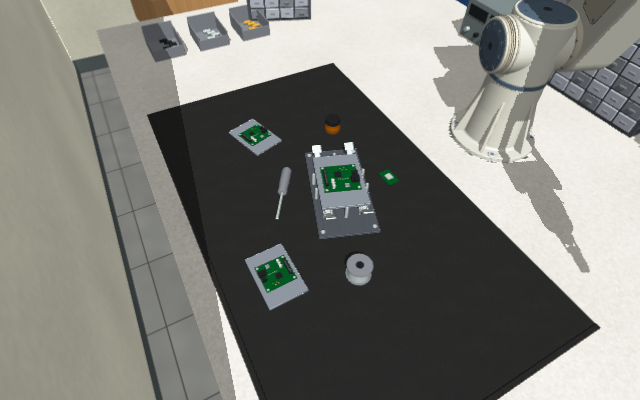

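View pics/top0.png

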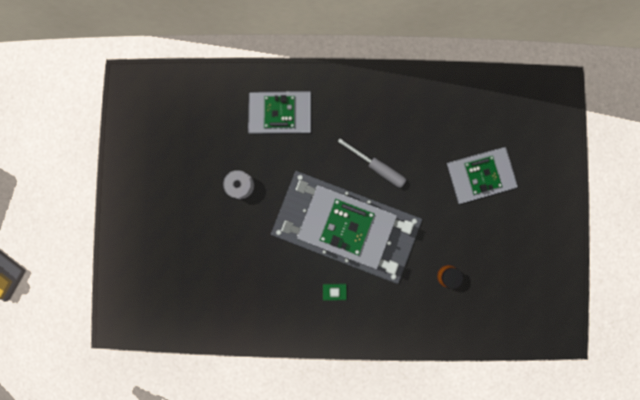

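Top view: three board-carrying grey plates lie at (280,112), (483,175) and (348,227). Only the one at (348,227) sits on a dark fixture with levers and pins. I'll check that one in a crop.

Run:
```python
import cv2
p=cv2.imread("pics/top0.png"); c=p[160:295,260:435]; cv2.imwrite("pics/topc.png",cv2.resize(c,None,fx=4.4,fy=4.4,interpolation=cv2.INTER_CUBIC))
p=cv2.imread("pics/scene0.png"); c=p[135:245,290:400]; cv2.imwrite("pics/scenec.png",cv2.resize(c,None,fx=5.4,fy=5.4,interpolation=cv2.INTER_CUBIC))
```

```text
(no output)
```

View pics/topc.png

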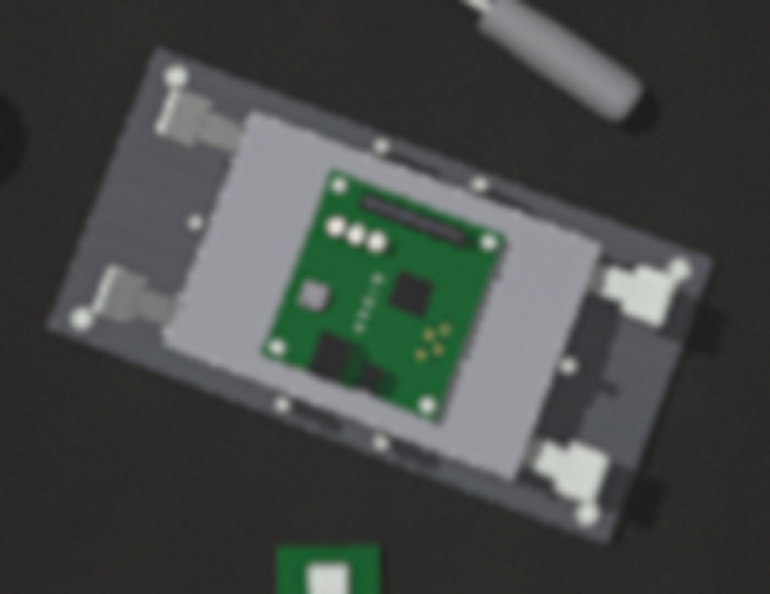

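View pics/scenec.png

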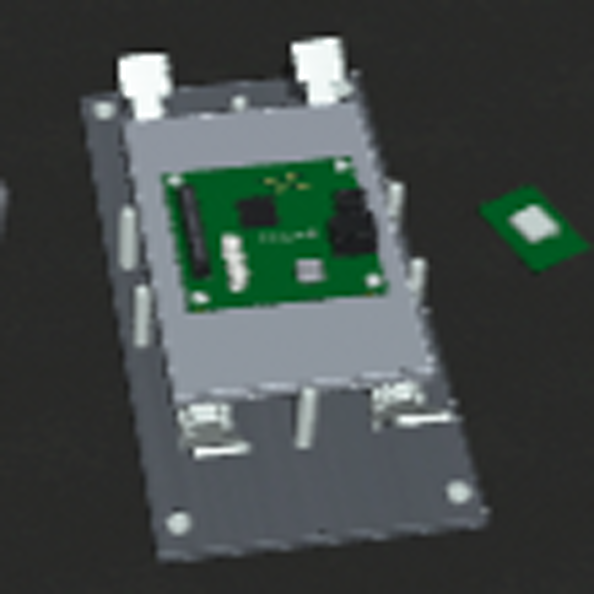

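The crop confirms it. The plate on the fixture (crop corners (253,113), (600,242), (516,478), (165,340)) has four raised levers at its ends and pins around it. Next I'll measure its pose and size, along with the other two plates.

```bash
cat > h.py <<'E'
import numpy as np, cv2
from rig import *
def K(ci):
    f=200/np.tan(np.radians(ci["vertical_fov"]/2)); return np.array([[f,0,ci["cx"]],[0,f,ci["cy"]],[0,0,1]])
def ray(name,px,z):
    ci=camera_info(name); u=cv2.undistortPoints(np.array(px,float).reshape(-1,1,2),K(ci),np.array(ci["D"])).reshape(-1,2)
    T=ci["world_to_cam"]; R=T[:3,:3]; c=-R.T@T[:3,3]
    d=np.c_[u,np.ones(len(u))]@R
    return c+d*((z-c[2])/d[:,2])[:,None]
def proj(name,P):
    ci=camera_info(name);T=ci["world_to_cam"]
    return cv2.projectPoints(np.array(P,float).reshape(-1,1,3),cv2.Rodrigues(T[:3,:3])[0],T[:3,3],K(ci),np.array(ci["D"]))[0].reshape(-1,2)
E
python3 - <<'E'
from h import *
def box(c):
    print(np.round(c[:,:2],1), "c",c.mean(0).round(1)); e=np.linalg.norm(np.roll(c,-1,0)-c,axis=1); print("edges",e.round(1))
    v=(c[0]+c[3]-c[1]-c[2])[:2]; return c.mean(0)
q=np.array([(253,113),(600,242),(516,478),(165,340)],float)
t=(q+.5)/4.4-.5+[260,160]
c=ray("top",t,47);box(c)
y=(c[0]+c[3]-c[1]-c[2]);print("yaw",np.arctan2(-y[0],y[1]))
q=np.array([(127,122),(360,105),(437,374),(180,392)],float)  # far-right.. near-right, near-left, far-left
t=(q+.5)/5.4-.5+[290,135]
c=ray("scene",t,47);box(c)
y=(c[2]+c[3]-c[0]-c[1]);print("yaw",np.arctan2(-y[0],y[1]))
for b in ([(249,92),(311,92),(311,133),(249,133)],[(447,161),(508,148),(517,188),(459,203)]): box(ray("top",b,11))
# bystanders
print(ray("top",[(238,184)],39),ray("top",[(454,279)],45),ray("top",[(334,292)],10), ray("top",[(340,141),(404,184)],15))
p,d=grab_frame("top"); print(d[228,310],d[105,255])
E
```

```text
[[ 615.1   51.2]
 [ 556.5 -115.1]
 [ 444.2  -76.6]
 [ 506.2   90.8]] c [530.5 -12.4  47. ]
edges [176.3 118.7 178.5 115.9]
yaw -0.3466935175339772
[[ 553.2 -114.2]
 [ 442.6  -71.5]
 [ 503.3   94.2]
 [ 611.6   50. ]] c [527.7 -10.4  47. ]
edges [118.5 176.4 116.9 174.3]
yaw -0.346218388182469
[[826.  209.8]
 [827.1  70.5]
 [734.1  68.4]
 [732.4 206.3]] c [779.9 138.8  11. ]
edges [139.3  93.1 137.9  93.6]
[[ 677.2 -232.1]
 [ 709.5 -370. ]
 [ 620.5 -389.2]
 [ 585.1 -258.5]] c [ 648.1 -312.5   11. ]
edges [141.7  91.  135.5  95.8]
[[615.76173197 220.73776044  39.        ]] [[ 423.83161094 -239.01982354   45.        ]] [[387.79764831  11.44195197  10.        ]] [[ 716.36360733    4.1990782    15.        ]
 [ 624.21003185 -136.57102529   15.        ]]
923.5412 980.97314
```

```bash
cat >> h.py <<'E'
from scipy.spatial.transform import Rotation as Ro
C=np.array([529.,-11.4]); Y=-0.3465; EX=np.array([np.cos(Y),np.sin(Y)]); EY=np.array([-np.sin(Y),np.cos(Y)])
S={'nl':(-1,1),'nr':(-1,-1),'fl':(1,1),'fr':(1,-1)}
def corner(k,x=45,y=69): return C+S[k][0]*x*EX+S[k][1]*y*EY
def go(k,tipz,x=45,y=69):
    "cm shift in tool axes"
    s=sense(); R=Ro.from_euler('xyz',s['tcp_rot'])
    t=np.r_[corner(k,x,y),tipz+173.4]; d=R.inv().apply(t-s['eef_pos'])/10
    yaw=s['tcp_rot'][2]; print(k,t.round(1),'shift cm',d.round(2),'turn deg',np.degrees(-(Y+np.pi/2-yaw)).round(2),'tilt',s['tcp_rot'].round(4),'clock',s['clock'])
E
python3 - <<'E'
from h import *
for k in S: go(k,80)
go('nl',150)
E
```

```text
nl [510.1  68.8 253.4] shift cm [-38.3   45.44  15.11] turn deg -0.48 tilt [3.1416e+00 1.1000e-03 1.2160e+00] clock 0.15
nr [463.2 -61.  253.4] shift cm [-52.09  45.56  15.13] turn deg -0.48 tilt [3.1416e+00 1.1000e-03 1.2160e+00] clock 0.15
fl [594.8  38.2 253.4] shift cm [-38.22  54.44  15.11] turn deg -0.48 tilt [3.1416e+00 1.1000e-03 1.2160e+00] clock 0.15
fr [547.9 -91.6 253.4] shift cm [-52.02  54.56  15.13] turn deg -0.48 tilt [3.1416e+00 1.1000e-03 1.2160e+00] clock 0.15
nl [510.1  68.8 323.4] shift cm [-38.3   45.45   8.11] turn deg -0.48 tilt [3.1416e+00 1.1000e-03 1.2160e+00] clock 0.15
```

```bash
python3 -m creep '0 -6 7.5 1 0; 0 -12 15 2.5 0; 0 -19 22.5 4 0; 0 -25 30 6 0; 0 -32 38 7 0; 0 -35 42 8 0; 0 -37 44 8 -0.3; 0 -38.3 45.45 8.1 -0.5; 0 -38.3 45.45 8.1 -0.5; 0 -38.3 45.45 8.1 -0.5; 0 -38.3 45.45 8.1 -0.5; 0 -38.3 45.45 8.1 -0.5; 0 -38.3 45.45 8.1 -0.5' 20
python3 - <<'E'
from h import *
go('nl',80); go('nl',50);print(sense()['contact_force'],sense()['opening'])
for n in ("scene","top"):
    p,d=grab_frame(n); cv2.imwrite(f"pics/{n}1.png",cv2.resize(p[100:300,200:460],None,fx=3,fy=3))
E
```

```text
clock: 1.45
eef_pos: [512.2, 64.4, 322.9]
tcp_rot: [3.141, 0.002, 1.22]
contact_force: [0.0, 0.7, 0.3]
opening: 0.001
nl [510.1  68.8 253.4] shift cm [ 0.35 -0.35  6.95] turn deg -0.24 tilt [3.1407e+00 2.0000e-03 1.2202e+00] clock 1.45
nl [510.1  68.8 223.4] shift cm [ 0.36 -0.35  9.95] turn deg -0.24 tilt [3.1407e+00 2.0000e-03 1.2202e+00] clock 1.45
[0.00368301 0.74315723 0.31447411] 0.0008634319862390471
```

View pics/scene1.png

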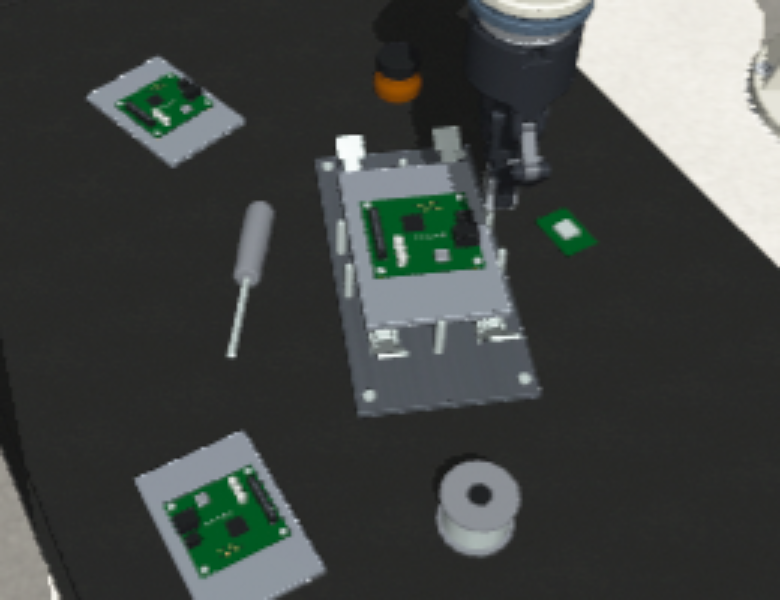

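View pics/top1.png

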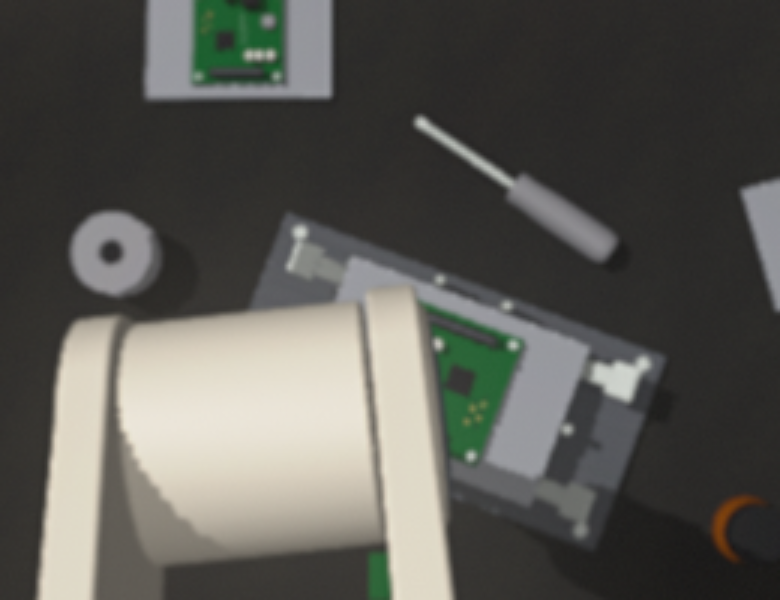

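```bash
python3 -m creep '0 0.2 -0.2 2 -0.2; 0 0.35 -0.35 5 -0.2; 0 0.35 -0.35 7 -0.2; 0 0.35 -0.35 8.5 -0.2; 0 0.35 -0.35 8.5 -0.2; 0 0.35 -0.35 8.5 -0.2; 0 0.35 -0.35 8.5 -0.2'
python3 - <<'E'
from h import *
go('nl',50);s=sense();print(s['contact_force'])
print(proj("scene",np.r_[s['eef_pos'][:2],s['eef_pos'][2]-173.4]))
p,d=grab_frame("scene"); cv2.imwrite(f"pics/scene2.png",cv2.resize(p[130:250,280:420],None,fx=5,fy=5,interpolation=cv2.INTER_CUBIC))
E
```

```text
clock: 2.25
eef_pos: [508.3, 72.8, 239.1]
tcp_rot: [3.142, 0.001, 1.226]
contact_force: [0.7, -0.1, 0.5]
opening: 0.002
nl [510.1  68.8 223.4] shift cm [-0.32  0.31  1.57] turn deg 0.1 tilt [3.1415e+00 7.0000e-04 1.2261e+00] clock 2.25
[ 0.73930361 -0.1032188   0.46487428]
[[364.89700888 193.68473898]]
```

View pics/scene2.png

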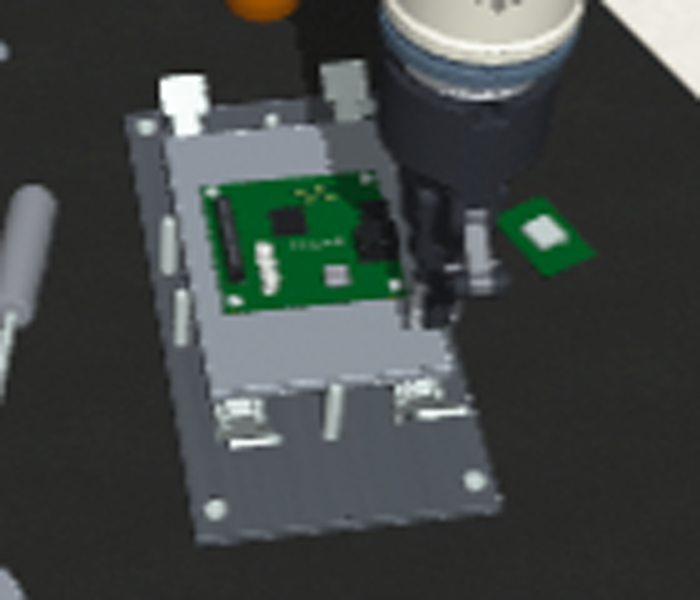

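Tips show at crop (430,322), right where the calibration puts them, above the near-left corner. I'll settle the arm and then press.

```bash
python3 -m creep '0 0 0 0 0;0 0 0 0 0'; python3 -c "
from h import *
go('nl',50)"
```

```text
clock: 2.5
eef_pos: [508.6, 72.7, 239.9]
tcp_rot: [3.14, -0.0, 1.226]
contact_force: [-0.4, 0.0, 0.6]
opening: 0.003
nl [510.1  68.8 223.4] shift cm [-0.32  0.27  1.65] turn deg 0.09 tilt [ 3.1400e+00 -1.0000e-04  1.2259e+00] clock 2.5
```

```bash
python3 -m creep '0 -0.3 0.25 0.5 0;0 -0.3 0.25 1.3 0;0 -0.3 0.25 1.6 0;0 -0.3 0.25 1.6 0;0 -0.3 0.25 1.6 0;0 -0.3 0.25 1.6 0'; python3 -c "
from h import *
go('nl',47)"
```

```text
clock: 3.1
eef_pos: [510.1, 69.1, 223.9]
tcp_rot: [3.14, -0.0, 1.226]
contact_force: [0.3, -0.1, -0.2]
opening: 0.001
nl [510.1  68.8 220.4] shift cm [-0.03  0.01  0.35] turn deg 0.09 tilt [ 3.1400e+00 -2.0000e-04  1.2259e+00] clock 3.1
```

Well placed. Now I'll press in small steps and read the force.

```bash
python3 -m creep '0 0 0 0.2 0;0 0 0 0.4 0;0 0 0 0.4 0';  python3 -m creep '0 0 0 0.1 0;0 0 0 0.1 0';python3 -m creep '0 0 0 0.1 0;0 0 0 0.1 0'
```

```text
clock: 3.4
eef_pos: [510.2, 69.2, 219.9]
tcp_rot: [3.14, -0.0, 1.226]
contact_force: [-1.3, 0.1, 3.5]
opening: 0.0
clock: 3.6
eef_pos: [510.2, 69.2, 219.0]
tcp_rot: [3.14, -0.0, 1.226]
contact_force: [-1.9, -0.2, 4.6]
opening: -0.001
clock: 3.8
eef_pos: [510.1, 69.2, 218.1]
tcp_rot: [3.14, -0.0, 1.226]
contact_force: [-0.6, -0.2, 5.9]
opening: 0.0
```

```bash
python3 -m creep '0 0 0 0.1 0;0 0 0 0.1 0';python3 -m creep '0 0 0 0.1 0;0 0 0 0.1 0';python3 -m creep '0 0 0 0.1 0;0 0 0 0.1 0';python3 -c "
from h import *
go('nl',47)
p,d=grab_frame('scene'); cv2.imwrite('pics/scene3.png',cv2.resize(p[130:250,280:420],None,fx=5,fy=5,interpolation=cv2.INTER_CUBIC))"
```

```text
clock: 4.0
eef_pos: [510.1, 69.3, 217.3]
tcp_rot: [3.14, -0.0, 1.226]
contact_force: [-2.7, 1.2, 7.2]
opening: 0.003
clock: 4.2
eef_pos: [510.1, 69.4, 216.8]
tcp_rot: [3.14, -0.001, 1.226]
contact_force: [-3.0, -0.7, 10.4]
opening: 0.002
clock: 4.4
eef_pos: [510.1, 69.3, 216.6]
tcp_rot: [3.14, -0.001, 1.226]
contact_force: [-4.5, -0.7, 15.3]
opening: 0.002
nl [510.1  68.8 220.4] shift cm [-0.05  0.02 -0.38] turn deg 0.09 tilt [ 3.1399e+00 -6.0000e-04  1.2259e+00] clock 4.4
```

View pics/scene3.png

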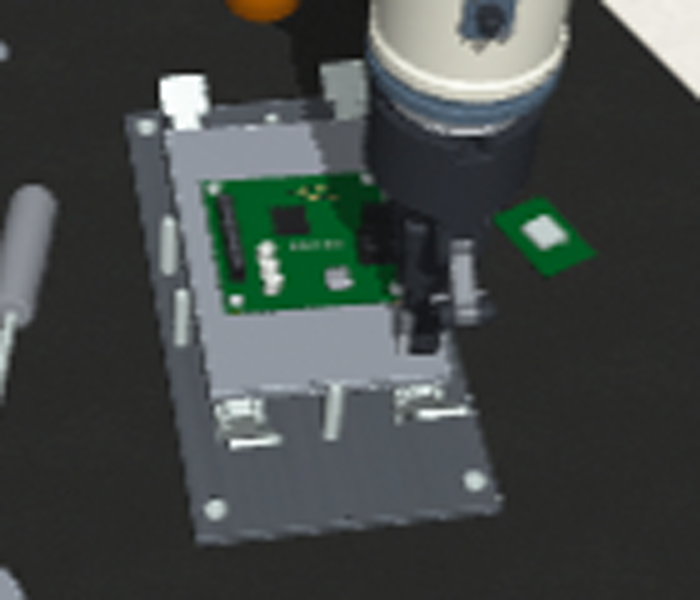

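The picture shows the tips on the near-left corner at crop (422,345). That corner gave about 4 mm at roughly 1 N/mm, then stopped hard: 7 N at 217.3 rising to 15 N at 216.6. As a control before touching any lever, I'll press the far-left corner.

```bash
python3 -m creep '0 0 0 -1.5 0;0 0 0 -4 0;0 0 0 -5 0;0 0 4 -5 0;0 0 8 -5 0;0 0 9 -5 0;0 0 9 -3 0;0 0 9 -1.3 0;0 0 9 -1.3 0;0 0 9 -1.3 0;0 0 9 -1.3 0;0 0 9 -1.3 0'; python3 -c "
from h import *
go('fl',47)"
```

```text
clock: 5.65
eef_pos: [595.0, 39.0, 230.7]
tcp_rot: [3.139, -0.001, 1.226]
contact_force: [0.5, -0.8, 0.1]
opening: -0.004
fl [594.8  38.2 220.4] shift cm [-0.09 -0.    1.03] turn deg 0.1 tilt [ 3.1385e+00 -1.2000e-03  1.2260e+00] clock 5.65
```

```bash
python3 -m creep '0 -0.1 0 0.5 0;0 -0.1 0 0.9 0;0 -0.1 0 0.9 0;0 -0.1 0 0.9 0';  python3 -m creep '0 0 0 0.1 0;0 0 0 0.1 0';python3 -m creep '0 0 0 0.1 0;0 0 0 0.1 0'
```

```text
clock: 6.05
eef_pos: [594.6, 38.1, 221.5]
tcp_rot: [3.139, -0.001, 1.226]
contact_force: [0.1, -0.6, 0.0]
opening: -0.0
clock: 6.25
eef_pos: [594.7, 38.1, 220.5]
tcp_rot: [3.139, -0.001, 1.226]
contact_force: [-0.6, 0.3, -0.4]
opening: -0.001
clock: 6.45
eef_pos: [594.8, 38.1, 220.4]
tcp_rot: [3.139, -0.001, 1.226]
contact_force: [-3.6, 0.3, 9.9]
opening: 0.003
```

```bash
python3 -m creep '0 0 0 0.1 0;0 0 0 0.1 0'
```

```text
clock: 6.65
eef_pos: [594.8, 38.1, 220.4]
tcp_rot: [3.139, -0.001, 1.226]
contact_force: [-4.5, -1.0, 11.6]
opening: -0.002
```

The far-left corner is firm: 10–12 N with no travel at 220.4. So near left is the rocking one, and I'll move above its lever, clearing everything first.

```bash
python3 -m creep '0 0 0 -2 0;0 0 0 -4 0;0 0 0 -6 0;0 0 -4 -6 0;0 0 -8 -6 0;0 3 -9 -6 0;0 6 -9 -6 0;0 6 -9 -6 0;0 6 -9 -6 0;0 6 -9 -6 0;0 6 -9 -6 0'; python3 -c "
from h import *
go('nl',65,45,129);go('nl',20,45,129)
p,d=grab_frame('scene'); cv2.imwrite('pics/scene4.png',cv2.resize(p[130:250,280:420],None,fx=5,fy=5,interpolation=cv2.INTER_CUBIC))"
```

```text
clock: 7.75
eef_pos: [530.0, 124.2, 280.0]
tcp_rot: [3.139, -0.001, 1.225]
contact_force: [-0.3, -0.0, 0.4]
opening: -0.004
nl [530.5 125.2 238.4] shift cm [0.11 0.   4.16] turn deg 0.05 tilt [ 3.1391e+00 -7.0000e-04  1.2252e+00] clock 7.75
nl [530.5 125.2 193.4] shift cm [ 0.1  -0.01  8.66] turn deg 0.05 tilt [ 3.1391e+00 -7.0000e-04  1.2252e+00] clock 7.75
```

View pics/scene4.png

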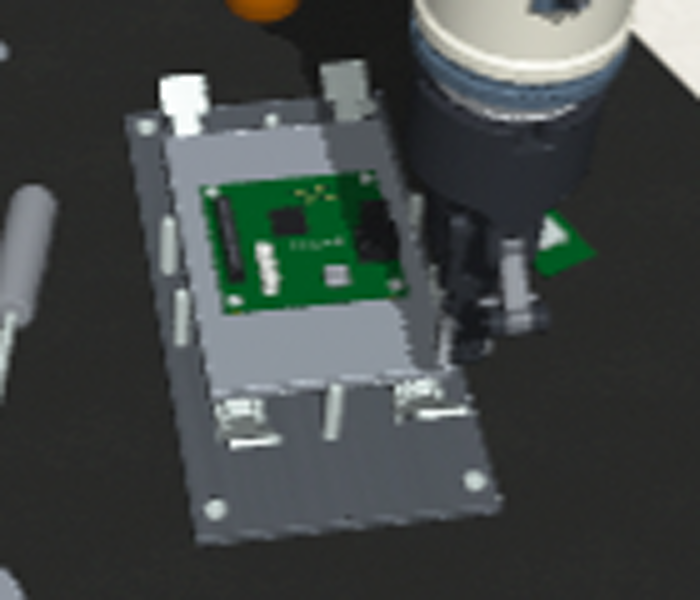

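All four levers are still up, and the tips at crop (465,350) hang above the near-left lever at (430,405). Pressing it down now.

```bash
python3 -m creep '0 0.1 0 2 0;0 0.1 0 4 0;0 0.1 0 4.5 0;0 0.1 0 5 0;0 0.1 0 5 0'; python3 -m creep '0 0 0 0.5 0;0 0 0 1 0;0 0 0 1 0'; python3 -c "
from h import *
go('nl',20,45,129)"
```

```text
clock: 8.3
eef_pos: [530.8, 125.1, 230.3]
tcp_rot: [3.139, -0.001, 1.225]
contact_force: [0.0, 0.3, 0.5]
opening: 0.006
clock: 8.6
eef_pos: [532.1, 126.0, 221.4]
tcp_rot: [3.136, -0.004, 1.224]
contact_force: [2.9, 0.1, 2.8]
opening: 0.004
nl [530.5 125.2 193.4] shift cm [-0.14 -0.14  2.8 ] turn deg -0.02 tilt [ 3.1358 -0.0045  1.224 ] clock 8.6
```

```bash
python3 -m creep '0 -0.1 -0.1 0.5 0;0 -0.1 -0.1 1 0;0 -0.1 -0.1 1.5 0;0 -0.1 -0.1 1.5 0'; python3 -m creep '0 0 0 0.4 0;0 0 0 0.8 0;0 0 0 0.8 0'; python3 -c "
from h import *
go('nl',20,45,129)"
```

```text
clock: 9.0
eef_pos: [530.5, 125.1, 205.6]
tcp_rot: [3.137, -0.003, 1.224]
contact_force: [-0.2, -0.5, 0.3]
opening: -0.0
clock: 9.3
eef_pos: [530.2, 125.0, 196.9]
tcp_rot: [3.138, -0.003, 1.224]
contact_force: [-0.8, 0.0, -0.6]
opening: -0.001
nl [530.5 125.2 193.4] shift cm [0.03 0.01 0.35] turn deg -0.01 tilt [ 3.1379e+00 -2.6000e-03  1.2241e+00] clock 9.3
```

```bash
python3 -m creep '0 0 0 0.2 0;0 0 0 0.2 0'; python3 -m creep '0 0 0 0.1 0;0 0 0 0.1 0';python3 -m creep '0 0 0 0.1 0;0 0 0 0.1 0'; python3 -c "
from h import *
p,d=grab_frame('scene'); cv2.imwrite('pics/scene5.png',cv2.resize(p[130:250,280:420],None,fx=5,fy=5,interpolation=cv2.INTER_CUBIC))"
```

```text
clock: 9.5
eef_pos: [530.1, 124.9, 194.5]
tcp_rot: [3.138, -0.002, 1.224]
contact_force: [0.2, 0.3, 0.4]
opening: 0.003
clock: 9.7
eef_pos: [530.1, 124.9, 194.0]
tcp_rot: [3.138, -0.002, 1.224]
contact_force: [-1.3, -0.0, 8.5]
opening: 0.002
clock: 9.9
eef_pos: [530.2, 124.9, 193.8]
tcp_rot: [3.138, -0.002, 1.224]
contact_force: [-2.7, 0.0, 12.6]
opening: 0.003
```

View pics/scene5.png

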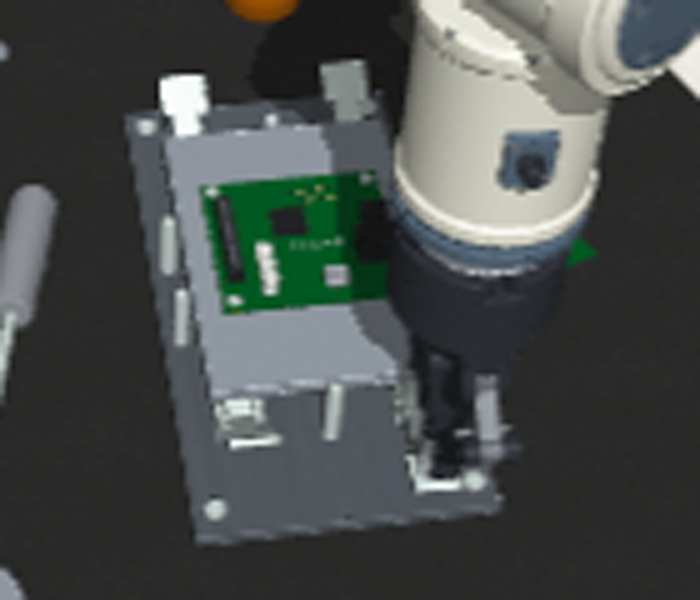

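The lever pad now lies flat under the tips (crop (440,480)), with a hard stop at tip height 20.5 mm. I'll push a little more, then lift clear and go back to the corner.

```bash
python3 -m creep '0 0 0 0.1 0;0 0 0 0.1 0'; python3 -m creep '0 0 0 -3 0;0 0 0 -6 0;0 0 0 -6 0;0 -3 0 -6 0;0 -6 0 -6 0;0 -6 0 -5 0;0 -6 0 -4 0;0 -6 0 -4 0;0 -6 0 -4 0;0 -6 0 -4 0'; python3 -c "
from h import *
go('nl',47)"
```

```text
clock: 10.15
eef_pos: [530.2, 124.9, 193.8]
tcp_rot: [3.138, -0.002, 1.224]
contact_force: [-3.8, 0.5, 14.6]
opening: 0.0
clock: 11.15
eef_pos: [509.9, 69.0, 233.6]
tcp_rot: [3.138, -0.002, 1.225]
contact_force: [0.0, -0.3, 0.7]
opening: 0.006
nl [510.1  68.8 220.4] shift cm [-0.01  0.02  1.32] turn deg 0.05 tilt [ 3.1382e+00 -2.2000e-03  1.2251e+00] clock 11.15
```

```bash
python3 -m creep '0 0 0 0.6 0;0 0 0 1.2 0;0 0 0 1.2 0;0 0 0 1.2 0';  python3 -m creep '0 0 0 0.1 0;0 0 0 0.1 0';python3 -m creep '0 0 0 0.1 0;0 0 0 0.1 0';python3 -m creep '0 0 0 0.05 0;0 0 0 0.05 0;0 0 0 0.05 0'
```

```text
clock: 11.55
eef_pos: [509.9, 69.0, 221.3]
tcp_rot: [3.139, -0.002, 1.225]
contact_force: [0.3, -0.1, -0.5]
opening: -0.004
clock: 11.75
eef_pos: [510.0, 69.0, 220.5]
tcp_rot: [3.139, -0.002, 1.225]
contact_force: [-0.3, 0.6, 1.7]
opening: -0.0
clock: 11.95
eef_pos: [510.0, 69.0, 220.3]
tcp_rot: [3.139, -0.002, 1.225]
contact_force: [-3.5, -0.0, 11.8]
opening: -0.008
clock: 12.25
eef_pos: [509.9, 69.0, 220.4]
tcp_rot: [3.138, -0.002, 1.225]
contact_force: [-2.2, -0.5, 9.1]
opening: 0.0
```

The corner is firm now: about 12 N and then 9 N at 220.3–220.4, no sinking. Retreating for a last look.

```bash
python3 -m creep '0 0 0 -3 0;0 0 0 -7 0;0 0 0 -11 0;0 0 0 -15 0;0 3 -4 -15 0;0 6 -8 -15 0;0 9 -12 -15 0;0 13 -16 -15 0;0 17 -20 -15 0;0 17 -20 -15 0;0 17 -20 -15 0;0 17 -20 -15 0'; python3 -c "
from h import *
p,d=grab_frame('scene'); cv2.imwrite('pics/scene6.png',cv2.resize(p[110:290,230:430],None,fx=3.3,fy=3.3,interpolation=cv2.INTER_CUBIC))
p,d=grab_frame('top'); cv2.imwrite('pics/top6.png',p)"
```

```text
clock: 13.45
eef_pos: [378.9, 296.1, 370.0]
tcp_rot: [3.138, -0.002, 1.226]
contact_force: [0.5, 0.6, 0.2]
opening: 0.004
```

View pics/scene6.png

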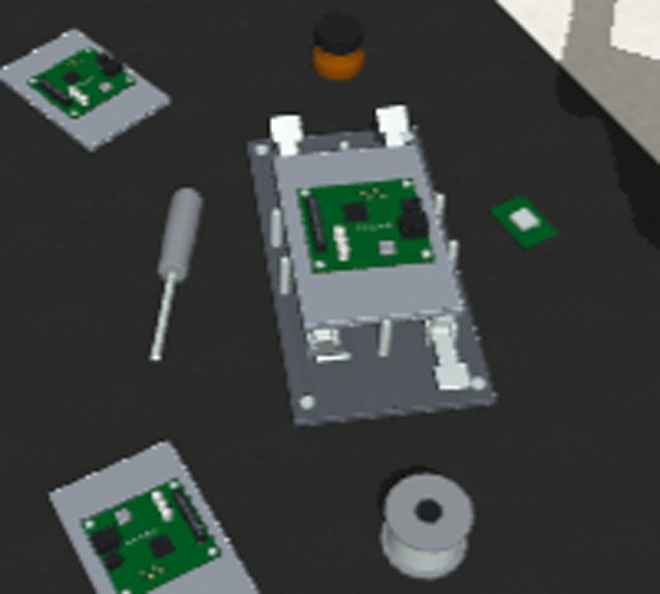

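View pics/top6.png

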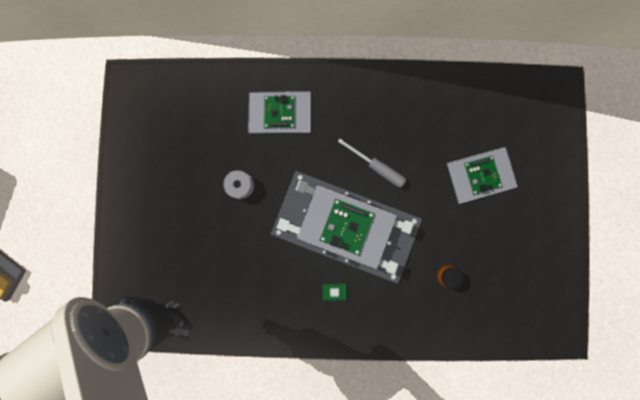

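The near-left lever lies flat (scene crop (448,360)) and the other three are up ((327,343), (287,130), (393,122)). The plate is in place, the bystanders haven't moved, and the arm is clear.

```bash
python3 -c "
from rig import *
print(sign_off())"
```

```text
the job is handed in; nothing more can be done
None
```

The near-left corner was the one that rocked. Its lever is now flat, the corner is firm, and I've handed the job in. `sign_off()` gives no verdict, so I don't have an official result.

- **Finding the corner:** pressing near left, it gave about 3.5–4 mm as the force rose from 3.5 N to 7 N, then stopped hard (15 N). I pressed far left as a comparison and it held at 10–12 N with no travel. I did not press the two right-hand corners.
- **Lever:** I pressed the near-left lever down to its stop, where the fingertips read about 20.5 mm (expected 21 mm) at about 15 N.
- **Re-check:** the same corner then took 9–12 N with no sinking (tool height 220.3–220.4 mm, the same as the firm far-left corner).
- **Last pictures:** the near-left lever is flat and the other three are up. The plate and the bystanders look unmoved, and the arm is clear. The last clock reading before hand-in was 13.45 s.

No check failed. The measured arm position was about 4 mm off after the first two moves, and I corrected it before the first press.

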